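File the boot templates on edge in the sliding rack

ROBOT

A 6-joint arm with a two-finger parallel gripper is mounted at the origin on the work surface. World frame = base frame: x ahead of the robot, y to its left, z up, the work surface at z = 0. Lengths are in mm, angles in rad, forces in N, time in s.
With the tool pointing down it reaches from about 400 to 825 mm from the base axis. Payload 7 kg.
Tool frame: the origin (TCP) lies at the very end of the fingers, on their centre line; the grasp point (between the pads) lies 19 mm behind it; z points along the fingers, y is the line along which they close (so a half turn about z gives the same grasp; the last joint's range is limited). The gripper opens to 88 mm and grips with 3 to 60 N. Pads are 19 mm wide; open, the fingers measure 130 mm over their backs; the gripper's body (78 mm by 193 mm) begins 47 mm behind the grasp point.
Start: joints at [1.509, 0.359, 0.012, 0, -1.224, -0.288], TCP at [231.337, 634.097, 226.561] pointing down, gripper open.
Joint ranges: [-3.07, 3.07], [-1.43, 2.12], [-1.02, 1.25], [-3.03, 1.67], [-3.05, -0], [-3.03, 3.03]. Speed limits (rad/s): [2.39, 2.39, 3.01, 3.14, 3.14, 3.14].

INTERFACE

Orientations are given as a unit quaternion [x, y, z, w].
In Python, from plant import bot gives the robot as it stands. Calls block until the motion is done:
- bot.move_ptp(position, orientation): joint-space move of the TCP to a pose.
- bot.line_to(position, velocity=150, ori=None): straight line of the TCP; ori=None keeps the orientation; velocity is the mean speed in mm/s.
- bot.move_joints(angles): joint-space move.
- bot.move_gripper(opening, force=None): finger opening in mm; force is the grip in N (None keeps the last); returns when the fingers have stopped.
- bot.pause(seconds).
- bot.solve_ik(position, orientation): joint angles nearest the present ones, or None.
- bot.read_state(): the state.
- bot.camera(name): name is "side" or "top" or "wrist"; returns the picture (400x640x3 uint8, red, green, blue); there is no depth.
- bot.get_calibration(name): a dict with "fx", "fy", "cx", "cy" (pixels), "view" (4x4, takes a point from world to camera coordinates); the wrist camera has in their place "T_tool_cam" (4x4, takes a point from camera to tool coordinates, whose origin is the TCP and whose axes are the flange's). Camera axes: x right, y up, looking along -z (the intrinsics and any distortion apply to the point x, -y, -z); pixel columns grow to the right and rows downward; lengths in mm; the calibration is good to about 2 mm. A picture is of the moment at which its call begins: read the wrist's pose just before it. get_calibration takes no time and is no camera call.
A pose or a line that the arm cannot do raises bot.Unreachable and nothing moves.
- bot.close_job(): hands the job in; it is judged then, once.
The state is a dict: "t": time; "joint_pos": joint angles; "qvel": joint speeds; "tau": joint torques, N m; "tcp_pos": TCP position; "eef_rot": TCP orientation; "contact_force": force on the tool from outside, world axes, zero at the start; "moment": the same for the moment, N m; "width": finger opening in mm; "finger_force": force on a finger pad.
Only numpy, scipy, OpenCV 4.12 (cv2) and the standard library are available. Lean on these libraries where they do the work, as an engineer would, in place of code of your own. Each camera call takes 0.05 s, during which the arm holds its last target. There are 200 camera calls.

TASK

Each coloured template belongs upright in the rack slot with rails of its own colour, its bottom edge fully down on the slot floor: the yellow one is standing in the blue slot, so move it to the yellow slot, and file the red and blue ones from the easel. When all three are in, push the sliding rack fully home against its stop at the far end, with the templates still standing in their slots. Leave the thread cone, the can and the spray gun where they are.

Things in the scene. Friction and masses are not known exactly. Their poses are not given: they have to be found in the camera images.
- red: flat rigid red plastic boot template, 8 mm thick, 110 wide, 130 high, two round lobes (r 30, centres 25 off the middle, 100 up) with a dip between them 116 up; lower 60 mm a rectangle; 120 g. Origin: middle of the straight bottom edge. x = thickness, y = along the bottom edge, z = up the template; both faces alike. Starts leaning on the easel, its top 58 mm clear above the board.
- blue: flat rigid blue plastic boot template, 8 mm thick, 110 wide, 130 high, two round lobes (r 30, centres 25 off the middle, 100 up) with a dip between them 116 up; lower 60 mm a rectangle; 120 g. Origin: middle of the straight bottom edge. x = thickness, y = along the bottom edge, z = up the template; both faces alike. Starts leaning on the easel, its top 58 mm clear above the board.
- yellow: flat rigid yellow plastic boot template, 8 mm thick, 110 wide, 130 high, two round lobes (r 30, centres 25 off the middle, 100 up) with a dip between them 116 up; lower 60 mm a rectangle; 120 g. Origin: middle of the straight bottom edge. x = thickness, y = along the bottom edge, z = up the template; both faces alike. Starts standing upright in the blue slot.
- slot_red (a point): middle of the floor of the red slot (the nearest the robot one), between two red rails 124 mm long; 11 mm wide between rails, rails 35 mm high with a flared mouth about 17 mm wide; 124 mm free length, for the 110 mm bottom edge. x = across the slot (along the rack's travel, away from the robot), y = along the slot, z up. It moves with the rack; slots are 52 mm apart.
- slot_yellow (a point): middle of the floor of the yellow slot (the middle one), between two yellow rails 124 mm long; 11 mm wide between rails, rails 35 mm high with a flared mouth about 17 mm wide; 124 mm free length, for the 110 mm bottom edge. x = across the slot (along the rack's travel, away from the robot), y = along the slot, z up. It moves with the rack; slots are 52 mm apart.
- slot_blue (a point): middle of the floor of the blue slot (the farthest one), between two blue rails 124 mm long; 11 mm wide between rails, rails 35 mm high with a flared mouth about 17 mm wide; 124 mm free length, for the 110 mm bottom edge. x = across the slot (along the rack's travel, away from the robot), y = along the slot, z up. It moves with the rack; slots are 52 mm apart.
- front (a point): middle of the outer face of the rack's wooden front board, which faces the robot: a flat upright board 140 mm wide and 55 mm high (12 to 67 mm above the table); this point is 47 mm above the table and 63 mm in front of the red slot's middle. x = the rack's pushing direction.
- carriage (a joint): how far the rack is pulled out towards the robot from its stop, in m: 0 = fully home, at most 0.08; pushing the front board along x of front reduces it (about 5 N of friction).
- dock: fixed runner of the rack, 275 x 130 mm, 12 mm high, with the grey upright stop board (160 mm wide, 60 mm high) at its far end. Origin: on the table, under the middle slot when the rack is home. x = the rack's pushing direction.
- easel: fixed low wooden easel, 290 mm wide; its board slopes 30 degrees off vertical, top towards the robot, and ends 72 mm up the slope from the ledge on which the templates stand; the ledge is 26 mm deep with a lip 10 mm high. Origin: on the table, below the foot of the slope, in the middle of the width; y = along the ledge, which lies 20 mm above the table.
- cone: bystander: white plastic cone of pale thread, 68 mm wide at its foot, 85 mm high. Origin: centre of the underside.
- can: bystander: metal can, 60 mm wide, 75 mm high. Origin: centre of the underside.
- gun: bystander: orange spray gun lying on its side, about 140 x 130 mm, 30 mm high. Origin: underside of the middle of its barrel, which runs along x; the grip points to y.
Things that resemble listed ones, but are neither listed nor needed, are in the scene too. Of the things like the blue, leave any that is orange; of the rest the smaller one is meant.

How it is judged:
By the outcome, as a careful person would: the job done as asked, in the order asked, and still so for the second after the job is handed in, with the robot touching nothing.
It also fails if it takes over 72 s, if anything falls off the work surface, if the arm or the gripper's body presses on something with over 40 N, if the wrist force passes 120 N, or if a joint passes its speed limit or range.

## Working session

There is one attempt and no reset: what is moved stays moved. The work goes in short steps, each a Python script; the robot and the scene stay as the last script left them, time stands still between calls to the robot, and variables do not carry over. Pictures are saved under pics/ and viewed, at most 10 in all, crops included, and the job is handed in when it is done.

```bash
ls; mkdir -p pics; python3 - <<'E'
from plant import bot
import cv2, numpy as np
a=[]
for n in("top","side"):
    im=bot.camera(n); cv2.imwrite(f"pics/{n}0.png",im[:,:,::-1]); c=bot.get_calibration(n); print(n,{k:(np.round(v,3).tolist() if not isinstance(v,str) else v) for k,v in c.items()})
print(bot.get_calibration("wrist"),bot.read_state())
E
```

```text
pics
top {'fx': 426.149, 'fy': 426.149, 'cx': 319.397, 'cy': 193.306, 'view': [[-0.013, -1.0, -0.012, -104.772], [0.993, -0.014, 0.117, -533.26], [-0.117, -0.011, 0.993, -1108.836], [0.0, 0.0, 0.0, 1.0]]}
side {'fx': 463.43, 'fy': 463.43, 'cx': 319.275, 'cy': 194.331, 'view': [[-0.998, -0.056, -0.002, 523.044], [0.033, -0.616, 0.787, -148.459], [-0.045, 0.786, 0.617, -1196.193], [0.0, 0.0, 0.0, 1.0]]}
{'fx': 342.43611174304465, 'fy': 342.43611174304465, 'cx': 319.713691776375, 'cy': 201.55327114960326, 'T_tool_cam': array([[-4.36055475e-04,  9.52190491e-01,  3.05504628e-01,
         8.50689101e+01],
       [ 9.99999899e-01,  3.83367234e-04,  2.32457350e-04,
        -4.49438742e-01],
       [ 1.04223214e-04,  3.05504699e-01, -9.52190563e-01,
        -1.57558843e+02],
       [ 0.00000000e+00,  0.00000000e+00,  0.00000000e+00,
         1.00000000e+00]])} {'t': 0.1, 'joint_pos': array([ 1.50910914e+00,  3.59333106e-01,  1.11494360e-02, -3.03306263e-04,
       -1.22406323e+00, -2.88139592e-01]), 'qvel': array([ 6.84289553e-04, -2.27227449e-03,  1.51109715e-03,  6.54943024e-04,
       -5.95645241e-05, -6.06099906e-04]), 'tau': array([-1.58567611e-03, -5.84161878e+01,  2.93750435e+01,  7.01549202e+00,
        1.01680134e-02, -5.73505872e-05]), 'tcp_pos': array([231.19939686, 633.71800215, 225.7053048 ]), 'eef_rot': array([ 9.84732358e-01, -1.74073652e-01, -5.97311225e-05,  7.36755251e-04]), 'contact_force': array([0.65048696, 0.55452632, 0.35078137]), 'moment': array([-0.01717582,  0.04105634,  0.00206359]), 'finger_force': 0.0, 'width': 87.97365860446213}
```

View pics/top0.png

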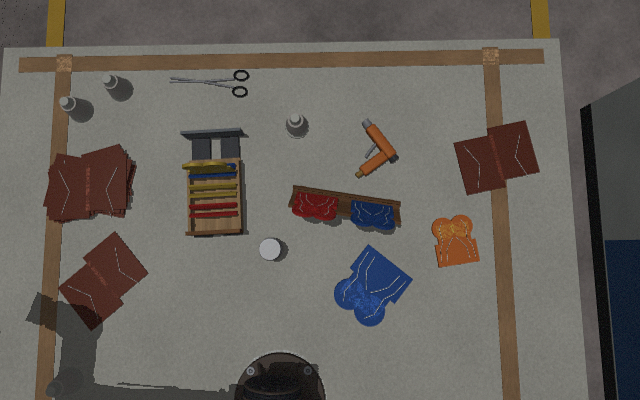

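View pics/side0.png

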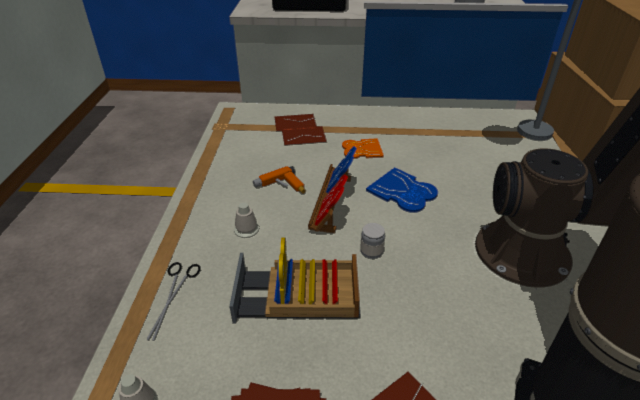

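The top view shows the rack at about (213,197), with the easel at (345,207) holding red at (316,205) and blue at (374,213). The large flat blue at (372,285) and the orange one are decoys. In the side view the yellow template stands at (283,270), and the easel templates lean towards the robot. Next I'll get a rough localization, then close wrist views.

```bash
cat > h.py <<'E'
from plant import bot
import numpy as np, cv2
from scipy.spatial.transform import Rotation as R
def cam(n,st=None):
    c=bot.get_calibration(n); K=np.array([[c['fx'],0,c['cx']],[0,c['fy'],c['cy']],[0,0,1]])
    if n=='wrist':
        T=np.eye(4); T[:3,:3]=R.from_quat(st['eef_rot']).as_matrix(); T[:3,3]=st['tcp_pos']; T=T@c['T_tool_cam']
    else: T=np.linalg.inv(np.array(c['view']))
    return K,T
def ray(C,uv):
    K,T=C; p=np.linalg.inv(K)@[uv[0],uv[1],1]; d=T[:3,:3]@[p[0],-p[1],-p[2]]; return T[:3,3],d/np.linalg.norm(d)
def onz(C,uv,z):
    o,d=ray(C,uv); return o+d*(z-o[2])/d[2]
def onplane(C,uv,p,n):
    o,d=ray(C,uv); return o+d*(np.dot(np.subtract(p,o),n)/np.dot(d,n))
def tri(C1,a,C2,b):
    o1,d1=ray(C1,a);o2,d2=ray(C2,b); s=np.linalg.lstsq(np.c_[d1,-d2],o2-o1,rcond=None)[0]
    p,q=o1+s[0]*d1,o2+s[1]*d2; return (p+q)/2,np.linalg.norm(p-q)
def proj(C,P):
    K,T=C; q=np.linalg.inv(T)@[*P,1]; return (K@[q[0],-q[1],-q[2]])[:2]/-q[2]
def quat(z,y):
    """tool z direction, closing axis y"""
    z=np.array(z,float);z/=np.linalg.norm(z); y=np.array(y,float); y-=z*(y@z); y/=np.linalg.norm(y)
    return R.from_matrix(np.c_[np.cross(y,z),y,z]).as_quat()
def shot(name,file):
    st=bot.read_state(); im=bot.camera(name); cv2.imwrite(f"pics/{file}.png",im[:,:,::-1]); np.save(f"pics/{file}.npy",np.r_[st['tcp_pos'],st['eef_rot']]); return im
def load(file,name='wrist'):
    s=np.load(f"pics/{file}.npy"); return cv2.imread(f"pics/{file}.png"),cam(name,dict(tcp_pos=s[:3],eef_rot=s[3:]))
def blobs(im,color,amin=20):
    h=cv2.cvtColor(im,cv2.COLOR_BGR2HSV); r={'red':[(0,6),(172,180)],'blue':[(100,125)],'yellow':[(22,35)]}[color]
    m=sum(cv2.inRange(h,(a,130,60),(b,255,255)) for a,b in r)
    cs,_=cv2.findContours(m,cv2.RETR_EXTERNAL,cv2.CHAIN_APPROX_NONE)
    return sorted([c for c in cs if cv2.contourArea(c)>amin],key=cv2.contourArea,reverse=True)
E
python3 - <<'E'
from h import *
np.set_printoptions(precision=1,suppress=True)
T=cam('top');S=cam('side')
for n,uv,z in [('rackfrontL',(186,234),67),('rackfrontR',(242,234),67),('stopL',(181,132),60),('stopR',(243,132),60),('easelL',(293,187),30),('easelR',(400,204),30),('can',(270,249),75),('cone',(297,118),85)]:
    print(n,onz(T,uv,z))
t=cv2.imread('pics/top0.png');s=cv2.imread('pics/side0.png')
for im in(t,s):
  for c in('red','blue','yellow'):
    for b in blobs(im,c)[:5]: print(c,cv2.contourArea(b),cv2.boundingRect(b))
for p,q in [((226,166),(283,240))]: print(tri(T,p,S,q))
for p in [(500,240,350),(450,-40,350)]:
  for y in[(1,0,0),(0,1,0),(-1,0,0),(0,-1,0)]: print(p,y,bot.solve_ik(p,quat((0,0,-1),y)))
E
```

```text
rackfrontL [427.1 231.8  67. ]
rackfrontR [425.2  87.6  67. ]
stopL [697.8 254.   60. ]
stopR [695.1  88.7  60. ]
easelL [549.9 -41.2  30. ]
easelR [ 500.2 -326.    30. ]
can [386.2  14.6  75. ]
cone [723.5 -56.6  85. ]
red 3313.5 (454, 121, 85, 73)
red 2802.5 (44, 146, 68, 75)
red 948.5 (292, 191, 46, 30)
red 927.5 (59, 250, 64, 70)
red 195.0 (189, 202, 48, 8)
blue 3360.0 (334, 245, 79, 81)
blue 924.5 (351, 200, 44, 30)
blue 66.0 (189, 173, 46, 5)
yellow 187.0 (188, 182, 48, 8)
yellow 153.0 (46, 10, 19, 36)
yellow 138.0 (189, 191, 47, 7)
yellow 117.5 (182, 162, 49, 8)
red 456.5 (315, 174, 33, 52)
red 171.0 (332, 259, 6, 45)
red 148.0 (322, 259, 6, 45)
blue 10951.0 (83, 0, 156, 81)
blue 1635.0 (367, 168, 70, 44)
blue 422.5 (523, 0, 51, 88)
blue 282.0 (327, 147, 29, 46)
blue 158.5 (430, 35, 19, 21)
yellow 1138.5 (19, 183, 157, 13)
yellow 296.5 (278, 237, 9, 67)
yellow 218.5 (298, 259, 8, 45)
yellow 193.5 (309, 259, 6, 45)
(array([596.1, 118.1, 123.1]), np.float64(7.328913875022249))
(500, 240, 350) (1, 0, 0) [ 0.8  0.1 -0.   0.  -1.4  2.3]
(500, 240, 350) (0, 1, 0) [ 0.8  0.1 -0.   0.  -1.4 -2.4]
(500, 240, 350) (-1, 0, 0) [ 0.8  0.1 -0.   0.  -1.4 -0.8]
(500, 240, 350) (0, -1, 0) [ 0.8  0.1 -0.   0.  -1.4  0.8]
(450, -40, 350) (1, 0, 0) [ 2.6 -1.4 -0.2  0.  -2.7  0.5]
(450, -40, 350) (0, 1, 0) [ 0.3 -0.1 -0.2  0.  -1.4 -1.9]
(450, -40, 350) (-1, 0, 0) [ 0.3 -0.1 -0.2  0.  -1.4 -0.3]
(450, -40, 350) (0, -1, 0) [ 0.3 -0.1 -0.2  0.  -1.4  1.2]
```

```bash
python3 - <<'E'
from h import *
q=quat((0,0,-1),(-1,0,0))
bot.move_ptp((540,235,270),q); a=shot('wrist','w1')
bot.move_ptp((500,-110,270),q); b=shot('wrist','w2')
cv2.imwrite('pics/w12.png',cv2.resize(np.vstack([a,b])[:,:,::-1],(600,600*800//640)) if 0 else np.vstack([a[:300],b[:300]])[:,:,::-1])
print(bot.read_state()['t'])
E
```

```text
3.35
```

View pics/w12.png

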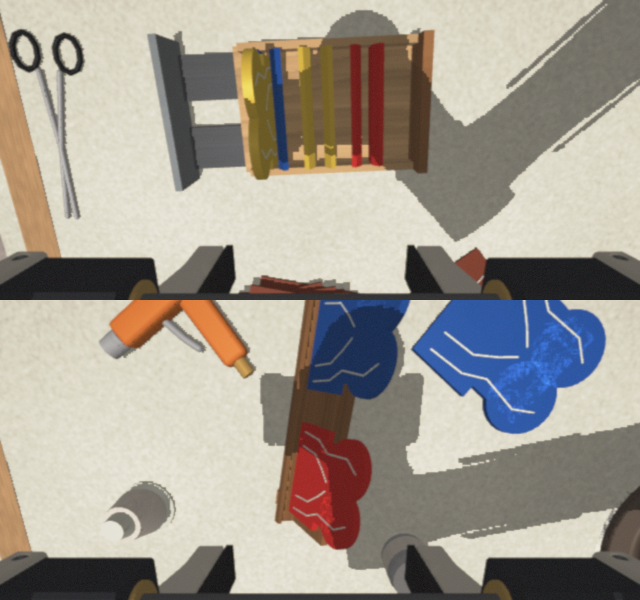

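The rack view (w1, top half) shows red rails at columns 356 and 376, yellow at 306 and 328, the near blue rail at 279, and the yellow template at 258. The front board's top edge is at about 425. In w2 the red template is fully visible, with lobes at about (350,465) and (345,525) in the stacked picture, but blue is cut off at the top. I'll take a second easel view and extract numbers.

```bash
python3 - <<'E'
from h import *
np.set_printoptions(precision=1,suppress=True)
q=quat((0,0,-1),(-1,0,0))
bot.line_to((500,-210,270),velocity=250); b=shot('wrist','w3')
im,C=load('w1')
print('cam',C[1][:3,3])
h=cv2.cvtColor(im,cv2.COLOR_BGR2HSV)
for c in('red','yellow','blue'):
  for bl in blobs(im,c,100):
    x,y,w,hh=cv2.boundingRect(bl)
    if y>180: continue
    print(c,(x,y,w,hh))
    m=np.zeros(im.shape[:2],np.uint8); cv2.drawContours(m,[bl],-1,255,-1)
    for r in(70,110,145):
        k=np.nonzero(m[r])[0]; 
        if len(k): print('  row',r,k.min(),k.max(), onz(C,(k.min()-.5,r),60)[:2],onz(C,(k.max()+.5,r),60)[:2])
for f in('w2','w3'):
  im,C=load(f); print(f,'cam',C[1][:3,3])
  for c in('red','blue'):
    for bl in blobs(im,c,500):
        x,y,w,hh=cv2.boundingRect(bl); print(c,(x,y,w,hh),cv2.contourArea(bl))
v=np.vstack([b[:330],load('w1')[0][20:200,:,::-1]]); cv2.imwrite('pics/v3.png',v[:,:,::-1])
E
```

```text
cam [542.  152.5 427.4]
red (368, 43, 16, 123)
  row 70 369 383 [492.8 131.6] [477.8 131.6]
  row 110 369 383 [491.1 170.4] [475.5 170.4]
  row 145 369 382 [489.5 206.7] [474.5 206.6]
red (350, 44, 12, 123)
  row 70 350 360 [511.9 131.6] [500.8 131.6]
  row 110 351 361 [509.8 170.4] [498.3 170.4]
  row 145 353 360 [506.6 206.7] [498.  206.7]
yellow (242, 49, 35, 130)
  row 70 242 269 [620.2 131.8] [592.1 131.7]
  row 110 248 272 [616.6 170.6] [590.7 170.5]
  row 145 250 275 [616.8 206.8] [589.  206.7]
yellow (298, 47, 18, 122)
  row 70 300 310 [562.  131.7] [551.  131.7]
  row 110 302 311 [560.6 170.5] [550.2 170.5]
  row 145 305 314 [558.  206.7] [547.3 206.7]
yellow (321, 46, 15, 122)
  row 70 322 331 [540.  131.7] [529.9 131.7]
  row 110 323 333 [538.8 170.5] [527.4 170.5]
  row 145 325 334 [536.6 206.7] [525.9 206.7]
blue (270, 48, 18, 122)
  row 70 272 280 [590.1 131.7] [581.1 131.7]
  row 110 276 282 [587.6 170.5] [580.3 170.5]
  row 145 278 285 [586.8 206.7] [578.3 206.7]
w2 cam [ 502.5 -192.6  427.5]
red (289, 122, 82, 127) 7135.0
blue (413, 0, 192, 133) 15973.0
blue (308, 0, 101, 98) 7394.0
w3 cam [ 502.4 -293.3  427.1]
red (290, 205, 76, 89) 4482.5
blue (406, 34, 177, 178) 16721.5
blue (309, 83, 93, 124) 8165.5
```

View pics/v3.png

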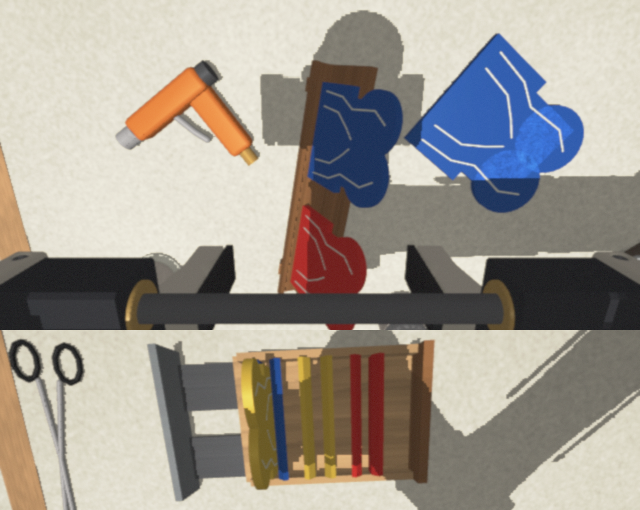

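w3 shows all of blue (columns 309–402, rows 83–207). Its straight bottom edge is on the left and its lobes on the right. Now I'll fit lines.

```bash
cat > m.py <<'E'
from h import *
np.set_printoptions(precision=2,suppress=True)
def edge(bl,rows,side,shape=(400,640)):
    m=np.zeros(shape,np.uint8); cv2.drawContours(m,[bl],-1,255,-1); o=[]
    for r in rows:
        k=np.nonzero(m[r])[0]
        if len(k): o.append((k.min()-.5 if side<0 else k.max()+.5,r))
    return np.array(o)
def template(f,c,bl):
    im,C=load(f); x,y,w,h=cv2.boundingRect(bl)
    e=edge(bl,range(y+25,y+h-25),-1)
    P=np.array([onz(C,p,24) for p in e]); vx,vy,x0,y0=cv2.fitLine(P[:,:2].astype(np.float32),cv2.DIST_HUBER,0,.01,.01).ravel()
    d=np.array([vx,vy,0])*np.sign(vy); res=np.abs((P[:,:2]-[x0,y0])@[-vy,vx])
    N=np.cross(d,[0,0,1]); N*=np.sign(N[0])  # horizontal, away from robot
    n=N*np.cos(np.pi/6)+np.array([0,0,.5]); u=-N*.5+np.array([0,0,np.cos(np.pi/6)])
    b0=np.array([x0,y0,24.])
    ct=bl[:,0,:].astype(float)
    F=np.array([onplane(C,p,b0,n) for p in ct])-b0; B=np.array([onplane(C,p,b0-8*n,n) for p in ct])-b0
    s=F@d; hgt=F@u; hb=B@u; sb=B@d
    low=(hgt<45)&(hgt>10)
    mid=(s.min()+s.max())/2; a=s[low]; midlow=(a.min()+a.max())/2
    dipmask=np.abs(sb-midlow)<4
    print(f,c,'yaw of d',np.arctan2(d[0],d[1]),'res',res.max(),'h front/back',hgt.max(),hb.max(),'w all',np.ptp(s),'w low',np.ptp(a),'mids',mid,midlow,'dip',hb[dipmask].max())
    # lobe tops
    for sg in(-1,1):
        k=(sg*(sb-midlow)>0); print('  lobe top',hb[k].max(),'at s',(sb[k][hb[k]>hb[k].max()-.5]).mean()-midlow)
    o=b0-4*n+d*midlow; print('  origin',o,'u',u,'n',n); return o,u,n,d
if __name__=='__main__':
    im,C=load('w1')
    for z in(58,60,62):
        for c,xw,side in[('red',(368,384),1),('red',(350,362),-1),('yellow',(321,336),1),('yellow',(298,316),-1),('blue',(270,288),1)]:
            bl=[b for b in blobs(im,c,100) if abs(cv2.boundingRect(b)[0]-xw[0])<2 and cv2.boundingRect(b)[1]<180][0]
            x,y,w,h=cv2.boundingRect(bl)
            P=np.array([onz(C,p,z) for p in edge(bl,range(y+8,y+h-8),side)])
            k=np.polyfit(P[:,1],P[:,0],1); print(z,c,'slope',k[0],'x at y=165',np.polyval(k,165),'yends',onz(C,(x+w/2,y-.5),z)[1],onz(C,(x+w/2,y+h-.5),z)[1])
    # front and stop board edges
    for f,c in(('w2','red'),('w3','blue')):
        im,C=load(f); bl=[b for b in blobs(im,c,500) if cv2.boundingRect(b)[0]<320][0]; template(f,c,bl)
E
python3 m.py
```

```text
58 red slope -0.046508165421348065 x at y=165 475.7403515149384 yends 106.13979651943151 229.34449785715904
58 red slope -0.051900444492383326 x at y=165 509.51832507901145 yends 107.06370672097384 230.47866956330952
58 yellow slope -0.04580683611210081 x at y=165 528.1082732464756 yends 108.90220366827783 231.62228089866508
58 yellow slope -0.04910298329926203 x at y=165 560.9096005520512 yends 109.83211723850565 232.76189284146523
58 blue slope -0.03909973738856928 x at y=165 580.092270266659 yends 110.77058888492977 233.9099405988921
60 red slope -0.04650816542134978 x at y=165 476.0957033477599 yends 106.39070080350402 228.92834997357275
60 red slope -0.05190044449238295 x at y=165 509.69043149133716 yends 107.3096087908778 230.0563810723692
60 yellow slope -0.04580683611210081 x at y=165 528.1801433691004 yends 109.13815178869274 231.19380069253918
60 yellow slope -0.04910298329926164 x at y=165 560.8036550567656 yends 110.0630306414461 232.32724257357643
60 blue slope -0.0390997373885685 x at y=165 579.88314435875 yends 110.99642123544905 233.46907459623947
62 red slope -0.0465
[... 644 characters left out ...]
66640949518 w low 112.71538648907881 mids -15.959663662699239 -15.994803622907426 dip 120.65627877645069
  lobe top 130.12731857164007 at s -23.908690103236736
  lobe top 128.6313726705722 at s 25.70811212637365
  origin [ 529.55 -105.42   22.  ] u [-0.49  0.07  0.87] n [ 0.86 -0.13  0.5 ]
w3 blue yaw of d 0.1638708850878434 res 11.220492045120267 h front/back 135.53541506324962 127.17597231294279 w all 108.38185122472652 w low 108.37312562689254 mids -8.5879394534733 -8.583576654556317 dip 117.6734192788886
  lobe top 127.17597231294279 at s -24.79805950492146
  lobe top 126.78102325064303 at s 25.475023803572732
  origin [ 504.   -249.23   22.  ] u [-0.49  0.08  0.87] n [ 0.85 -0.14  0.5 ]
```

```bash
cat >> h.py <<'E'
RX=np.array([1,.047,0])/np.hypot(1,.047); RY=np.array([-RX[1],RX[0],0])
YS=np.array([544.2,170.7,25.]); SL={'red':YS-52*RX,'yellow':YS,'blue':YS+52*RX}
QV=quat((0,0,-1),-RX); H=83; EZ=np.array([0,0,1.])
def st(tag):
    s=bot.read_state(); print(tag,'t',round(s['t'],2),'tcp',s['tcp_pos'].round(1),'F',s['contact_force'].round(1),'M',s['moment'].round(2),'w',round(s['width'],1),'ff',round(s['finger_force'],1)); return s
E
python3 - <<'E'
from h import *
im,C=load('w1'); bl=[b for b in blobs(im,'yellow',100) if cv2.boundingRect(b)[0]==242][0]
x,y,w,h=cv2.boundingRect(bl)
a,b=onz(C,(x+w/2,y-.5),125),onz(C,(x+w/2,y+h-.5),125); print('y ext',a[1],b[1])
yc=(a[1]+b[1])/2
from m import edge
e=edge(bl,range(y,y+h),-1); P=np.array([onz(C,p,150) for p in e]); k=P[(abs(abs(P[:,1]-yc)-25)<8)]; print('far top x',k[:,0].mean(),'lobes',k[k[:,1]<yc,0].mean(),k[k[:,1]>yc,0].mean(),'slot blue',SL['blue'])
from importlib import import_module
for n,o,yw in(('red',(529.5,-105.4,22),.165),('blue',(504,-249.2,22),.165)):
    N=np.array([np.cos(yw),-np.sin(yw),0]); nn=N*np.cos(np.pi/6)+EZ*.5; u=-N*.5+EZ*np.cos(np.pi/6)
    for d in(H,H+70,H+120): print(n,d,np.array(o)+u*d,bot.solve_ik(np.array(o)+u*d,quat(-u,-nn)))
for n in SL: print(n,bot.solve_ik(SL[n]+EZ*H,QV),bot.solve_ik(SL[n]+EZ*230,QV))
E
```

```text
y ext 119.09782008364083 227.48559332298953
far top x 600.0051081522345 lobes 601.5570324490044 598.2081431770274 slot blue [596.14 173.14  25.  ]
red 83 [488.56 -98.58  93.88] None
red 153 [454.04 -92.83 154.5 ] None
red 203 [429.38 -88.73 197.8 ] None
blue 83 [ 463.06 -242.38   93.88] None
blue 153 [ 428.54 -236.63  154.5 ] [-0.07 -0.15 -0.97  0.2  -0.24 -0.28]
blue 203 [ 403.88 -232.53  197.8 ] [-0.05 -0.27 -0.91  0.14 -0.42 -0.23]
red [ 0.71  0.22 -0.49  0.   -0.87 -0.66] [ 0.71  0.08 -0.28  0.   -1.21 -0.66]
yellow [ 0.65  0.29 -0.38  0.   -0.9  -0.6 ] [ 0.65  0.17 -0.18  0.   -1.22 -0.6 ]
blue [ 0.6   0.37 -0.26  0.   -0.94 -0.55] [ 0.6   0.25 -0.07  0.   -1.25 -0.55]
```

```bash
python3 - <<'E'
from h import *
yw=.165
N=np.array([np.cos(yw),-np.sin(yw),0]); d=np.array([np.sin(yw),np.cos(yw),0])
for n,o in(('red',(529.5,-105.4,22)),('blue',(504,-249.2,22))):
  for tilt in(30,26,22,18):
    t=np.radians(tilt); 
    for phi in(-50,-40,-30,-20,-10,0,10,20,30,40,50):
      nn=N*np.cos(t)+EZ*np.sin(t); u=-N*np.sin(t)+EZ*np.cos(t); p=np.radians(phi)
      z=-u*np.cos(p)+d*np.sin(p)
      U=-N*.5+EZ*np.cos(np.pi/6)
      g=np.array(o)+U*102
      ok=''
      for s in(-1,1):
        ok+=''.join('1' if bot.solve_ik(g+19*z-z*k,quat(z,s*nn)) is not None else '0' for k in(0,70))+' '
      if '1' in ok: print(n,tilt,phi,ok)
E
```

```text
red 30 -50 01 01 
red 30 10 01 01 
red 30 20 11 11 
red 30 30 11 11 
red 30 40 11 11 
red 30 50 11 11 
red 26 -50 01 01 
red 26 10 11 11 
red 26 20 11 11 
red 26 30 11 11 
red 26 40 11 11 
red 26 50 11 11 
red 22 -50 11 11 
red 22 -40 01 01 
red 22 0 01 01 
red 22 10 11 11 
red 22 20 11 11 
red 22 30 11 11 
red 22 40 11 11 
red 22 50 11 11 
red 18 -50 11 11 
red 18 -40 01 01 
red 18 -30 01 01 
red 18 -20 01 01 
red 18 -10 01 01 
red 18 0 11 11 
red 18 10 11 11 
red 18 20 11 11 
red 18 30 11 11 
red 18 40 11 11 
red 18 50 11 11 
blue 30 0 01 01 
blue 30 10 11 11 
blue 30 20 11 11 
blue 30 30 11 11 
blue 30 40 11 11 
blue 30 50 11 11 
blue 26 0 11 11 
blue 26 10 11 11 
blue 26 20 11 11 
blue 26 30 11 11 
blue 26 40 11 11 
blue 26 50 11 11 
blue 22 0 11 11 
blue 22 10 11 11 
blue 22 20 11 11 
blue 22 30 11 11 
blue 22 40 11 11 
blue 22 50 11 11 
blue 18 -10 01 01 
blue 18 0 11 11 
blue 18 10 11 11 
blue 18 20 11 11 
blue 18 30 11 11 
blue 18 40 11 11 
blue 18 50 11 11
```

```bash
cat >> h.py <<'E'
PHI=np.radians(20); G=102
def gp(N,d,tilt,g,back=0):
    """pose with grasp point g on a template whose foot points away horizontally N, bottom edge d"""
    t=np.radians(tilt); n=N*np.cos(t)+EZ*np.sin(t); u=-N*np.sin(t)+EZ*np.cos(t)
    z=-u*np.cos(PHI)+d*np.sin(PHI); return g+(19-back)*z, quat(z,-n)
def place(c,up): return gp(RX,RY,0,SL[c]+EZ*(G+up))
E
python3 - <<'E'
from h import *
for c in('red','blue'):
  for up in(0,60,110): print(c,up,bot.solve_ik(*place(c,up)))
B=SL['blue'].copy(); Y=SL['yellow']
bot.move_gripper(40,force=30)
bot.move_ptp(B+EZ*210,QV); st('above')
bot.line_to(B+EZ*H,velocity=200); st('at')
bot.move_gripper(0); s=st('grip')
bot.line_to(B+EZ*(H+60),velocity=120); st('lift')
cv2.imwrite('pics/y1.png',bot.camera('side')[200:330,200:400,::-1])
bot.line_to(Y+EZ*(H+60),velocity=120)
bot.line_to(Y+EZ*(H+28),velocity=120); st('mouth')
bot.line_to(Y+EZ*(H+1),velocity=60); st('down')
E
```

```text
red 0 [ 0.44923846  0.21171749 -0.37773275 -0.41897886 -0.88448661 -0.15010626]
red 60 [ 0.45514601  0.13987788 -0.32078187 -0.382013   -1.0011434  -0.21794371]
red 110 [ 0.45852287  0.0915955  -0.26124118 -0.35931113 -1.10054163 -0.26626224]
blue 0 [ 0.38008805  0.36309962 -0.16007144 -0.40300599 -0.96869251 -0.11588259]
blue 60 [ 0.38349303  0.30295966 -0.10508698 -0.37601257 -1.07406719 -0.17042209]
blue 110 [ 0.38555294  0.26182858 -0.04805049 -0.3587626  -1.16500497 -0.21159125]
above t 6.38 tcp [596.3 172.1 235.2] F [-0.5 -0.9  0.6] M [-0.   -0.05  0.03] w 40.1 ff 0.0
at t 7.16 tcp [597.1 173.  109.2] F [0.3 0.6 0.6] M [ 0.08 -0.07 -0.  ] w 40.0 ff 0.0
grip t 7.78 tcp [596.  173.2 108.3] F [-2.8  0.9  3.7] M [ 0.23  0.9  -0.01] w 7.9 ff 30.0
lift t 8.43 tcp [595.7 173.  167.3] F [ 0.4 -0.8 -1.8] M [0.09 0.01 0.02] w 7.8 ff 30.0
mouth t 9.48 tcp [544.6 170.5 135.6] F [0.3 0.  0.2] M [ 0.05 -0.1  -0.01] w 8.0 ff 30.0
down t 10.08 tcp [544.3 170.7 108.9] F [ 0.1 -0.4  0.7] M [ 0.07 -0.08 -0.  ] w 8.1 ff 30.0
```

```bash
python3 - <<'E'
from h import *
Y=SL['yellow']
for k in(0,-1.5,-3):
    bot.line_to(Y+EZ*(H+k),velocity=30); s=st(k)
    if s['contact_force'][2]>4: break
bot.move_gripper(24); st('open')
bot.line_to(Y+EZ*(H+110),velocity=250)
shot('wrist','w4'); bl=st('up')
# approach blue on the easel
yw=.165; N=np.array([np.cos(yw),-np.sin(yw),0]); d=np.array([np.sin(yw),np.cos(yw),0]); U=-N*.5+EZ*np.cos(np.pi/6)
g=np.array((504,-249.2,22))+U*G
bot.move_gripper(44)
p,q=gp(N,d,30,g,90); bot.move_ptp(p,q); st('pre'); shot('wrist','w5')
a=cv2.imread('pics/w4.png'); b=cv2.imread('pics/w5.png'); cv2.imwrite('pics/v45.png',cv2.resize(np.hstack([a,b]),(800,250)))
E
```

```text
0 t 10.33 tcp [544.3 170.8 108.1] F [ 0.7  0.9 -0.4] M [ 0.09 -0.13  0.02] w 7.7 ff 30.0
-1.5 t 10.58 tcp [545.  170.9 108. ] F [-2.5 -1.   8.1] M [-0.23  0.9  -0.03] w 8.0 ff 30.0
open t 11.13 tcp [544.1 170.7 106.3] F [0.1 0.3 0.2] M [ 0.11 -0.03  0.  ] w 24.2 ff 0.0
up t 11.78 tcp [543.7 170.6 217.7] F [-0.   0.3 -0.4] M [ 0.06  0.01 -0.04] w 24.0 ff 0.0
pre t 14.07 tcp [ 417.2 -259.   168.3] F [-0.5  0.   0.1] M [-0.75  1.69  0.05] w 44.1 ff 0.0
```

View pics/v45.png

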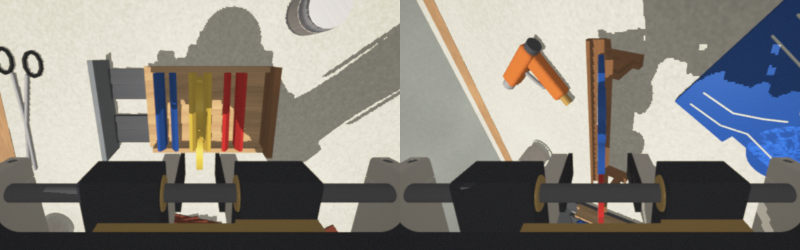

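Left: yellow stands in the yellow slot. Right: the blue template is edge-on at column ~602, centred between the fingers (565–640). I'll grasp blue next.

```bash
cat >> h.py <<'E'
YW=.165; N_=np.array([np.cos(YW),-np.sin(YW),0]); D_=np.array([np.sin(YW),np.cos(YW),0]); U_=-N_*.5+EZ*np.cos(np.pi/6)
O={'red':np.array((529.5,-105.4,22)),'blue':np.array((504,-249.2,22))}
def pick(c):
    g=O[c]+U_*G
    p,q=gp(N_,D_,30,g); bot.line_to(p,velocity=120); st('at')
    bot.move_gripper(0,force=35); s=st('grip')
    if not 6<s['width']<10: return
    bot.line_to(gp(N_,D_,30,g+U_*60)[0],velocity=120); st('lifted')
def carry(c):
    p,q=place(c,140); bot.move_ptp(p,q); st('over'); bot.line_to(place(c,50)[0],velocity=200); st('mouth')
E
python3 - <<'E'
from h import *
pick('blue'); carry('blue')
shot('wrist','w6'); shot('side','s6')
a=cv2.imread('pics/w6.png'); b=cv2.imread('pics/s6.png')[150:350,170:490]; cv2.imwrite('pics/v6.png',np.hstack([cv2.resize(a,(400,250)),cv2.resize(b,(400,250))]))
E
```

```text
at t 15.02 tcp [ 463.6 -236.1   95.3] F [0.1 0.4 0.3] M [-0.79  1.63 -0.05] w 43.5 ff 0.0
grip t 15.69 tcp [ 463.5 -235.9   95. ] F [-1.2  0.5  1.6] M [-0.62  1.68  0.14] w 8.0 ff 35.0
lifted t 16.34 tcp [ 434.  -230.8  146.6] F [ 0.   0.6 -0.8] M [-0.95  1.96  0.05] w 7.7 ff 35.0
over t 18.01 tcp [595.7 178.7 248.6] F [-0.1 -0.8 -1.1] M [-1.27 -0.14 -0.01] w 8.0 ff 35.0
mouth t 18.61 tcp [596.6 178.9 160. ] F [ 0.   0.  -0.3] M [-1.16 -0.12 -0.05] w 8.1 ff 35.0
```

View pics/v6.png

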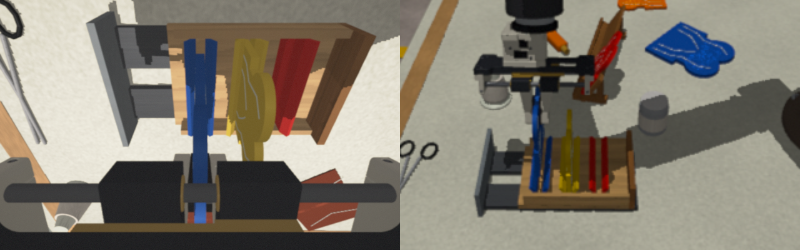

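Blue hangs centred between the blue rails (left image, column ~200). I'll lower it while watching the force.

```bash
cat >> h.py <<'E'
def insert(c):
    for up in(38,20,8,4,2,0,-1.5,-3,-4.5,-6):
        bot.line_to(place(c,up)[0],velocity=80 if up>5 else 30); s=bot.read_state(); f=s['contact_force']
        print(up,f.round(1),s['tcp_pos'].round(1))
        if f[2]>5 or np.hypot(*f[:2])>8: break
    return up
def release(c,up):
    bot.move_gripper(24); st('open'); p,q=place(c,up)
    back=R.from_quat(q).as_matrix()[:,2]; bot.line_to(p-back*110,velocity=250); st('out')
E
python3 - <<'E'
from h import *
insert('blue')
E
```

```text
38 [ 0.4 -0.1 -1.2] [595.4 179.6 146.7]
20 [ 0.5 -1.2 -1.8] [595.4 179.5 128.2]
8 [-0.7 -0.3 -1.1] [595.4 179.5 116.3]
4 [-0.1 -0.3 -0.5] [595.7 179.6 113. ]
2 [-1.1 -0.4 -1.4] [595.8 179.6 111.1]
0 [-0.6 -0.3 -0.6] [595.8 179.6 109. ]
-1.5 [ 0.2 -0.8  0.2] [595.8 179.6 107.5]
-3 [-0.6  0.  -1.7] [595.7 179.7 106. ]
-4.5 [-0.7 -2.   5. ] [596.2 179.6 105.8]
-6 [-3.7 -3.3 14.6] [596.9 179.6 105.7]
```

```bash
python3 - <<'E'
from h import *
bot.line_to(place('blue',-4)[0],velocity=40)
release('blue',-4); bot.move_gripper(44)
g=O['red']+U_*G
p,q=gp(N_,D_,30,g,90); bot.move_ptp(p,q); st('pre'); shot('wrist','w7'); shot('side','s7')
a=cv2.imread('pics/w7.png'); b=cv2.imread('pics/s7.png')[150:350,170:490]; cv2.imwrite('pics/v7.png',np.hstack([cv2.resize(a,(400,250)),cv2.resize(b,(400,250))]))
E
```

```text
open t 22.27 tcp [595.8 179.6 105. ] F [ 0.1 -0.6 -0.7] M [-1.09 -0.12  0.  ] w 24.4 ff 0.0
out t 22.86 tcp [597.7 141.8 209.4] F [ 0.1 -0.8 -0.2] M [-1.06 -0.06  0.04] w 24.3 ff 0.0
pre t 24.63 tcp [ 443.5 -115.5  168.9] F [0.1 0.5 0.4] M [-0.8   1.66  0.01] w 43.8 ff 0.0
```

View pics/v7.png

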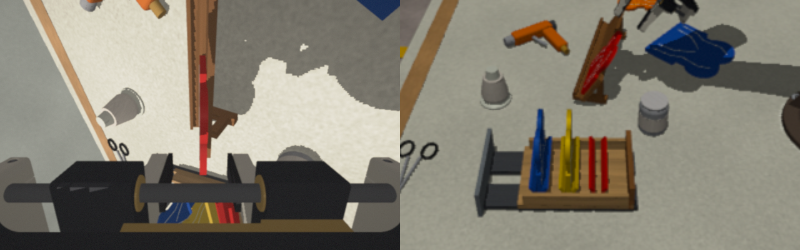

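Blue and yellow stand in their slots (right image, (541,150) and (568,150)). Red is edge-on at column ~204, between the fingers at 165–240. I'll pick and file red.

```bash
python3 - <<'E'
from h import *
pick('red'); carry('red')
shot('wrist','w8'); shot('side','s8')
a=cv2.imread('pics/w8.png'); b=cv2.imread('pics/s8.png')[150:350,170:490]; cv2.imwrite('pics/v8.png',np.hstack([cv2.resize(a,(400,250)),cv2.resize(b,(400,250))]))
E
```

```text
at t 25.63 tcp [489.1 -92.2  95.1] F [-0.1 -0.1  0.3] M [-0.78  1.7   0.02] w 44.0 ff 0.0
grip t 26.31 tcp [489.  -92.1  95. ] F [-2.8 -1.4  3.3] M [-0.53  1.79  0.19] w 8.0 ff 35.0
lifted t 26.96 tcp [459.5 -86.9 146.6] F [-0.   1.5 -0.7] M [-0.9   1.84  0.02] w 7.7 ff 35.0
over t 28.06 tcp [491.5 174.2 247.9] F [-1.5 -0.9 -0.7] M [-1.24 -0.08 -0.02] w 8.0 ff 35.0
mouth t 28.66 tcp [492.6 174.  159.8] F [ 0.5 -0.6 -1. ] M [-1.12 -0.17  0.03] w 7.7 ff 35.0
```

View pics/v8.png

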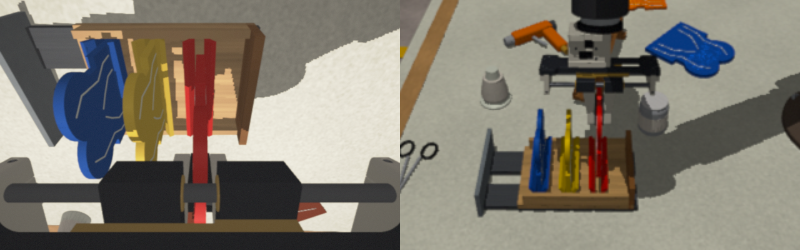

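```bash
python3 - <<'E'
from h import *
up=insert('red')
bot.line_to(place('red',up+1)[0],velocity=40)
release('red',up)
F=SL['red']-63*RX; F[2]=45
for s in(1,-1):
  for k in(-45,-30,-20,60): print(s,k,F+k*RX,bot.solve_ik(F+k*RX,quat((0,0,-1),s*RY)))
  print(bot.solve_ik(F-45*RX+EZ*150,quat((0,0,-1),s*RY)))
E
```

```text
38 [-0.2  0.8 -1.3] [491.6 174.7 146.8]
20 [ 1.9 -0.8 -1.9] [492.  174.7 128.5]
8 [ 0.9  0.3 -1.6] [491.8 174.6 116.5]
4 [ 1.1 -0.1 -1.6] [491.8 174.7 113. ]
2 [ 0.7 -0.  -1.9] [491.8 174.7 111. ]
0 [ 0.2 -0.8 -1.4] [491.9 174.7 109. ]
-1.5 [ 0.1  0.6 -1.2] [491.8 174.7 107.5]
-3 [ 0.1 -0.8 -1.1] [491.9 174.7 106. ]
-4.5 [-1.2 -1.5  5.5] [492.3 174.7 105.2]
open t 32.07 tcp [491.9 174.7 105.6] F [-0.5 -0.4  0.3] M [-1.08 -0.11  0.01] w 24.1 ff 0.0
out t 32.65 tcp [493.8 137.  208.7] F [-1.3 -0.6 -0.8] M [-1.08 -0.04 -0.  ] w 23.8 ff 0.0
1 -45 [384.37642776 163.1882921   45.        ] [ 8.78710240e-01  1.53492575e-01 -7.71670439e-01 -4.44089210e-16
 -6.45633312e-01 -2.40254113e+00]
1 -30 [399.35988765 163.89251472  45.        ] [ 8.49832020e-01  1.75345910e-01 -7.42142042e-01 -4.44089210e-16
 -6.53308375e-01 -2.37366291e+00]
1 -20 [409.34886092 164.36199646  45.        ] [ 8.31642116e-01  1.89663244e-01 -7.22296973e-01 -4.44089210e-16
 -6.58836110e-01 -2.35547300e+00]
1 60 [489.26064704 168.11785041  45.        ] [ 7.10785681e-01  2.99020018e-01 -5.58759714e-01 -4.44089210e-16
 -7.13016596e-01 -2.23461657e+00]
[ 0.87871024 -0.05591231 -0.56615927  0.         -1.06054936 -2.40254113]
-1 -45 [384.37642776 163.1882921   45.        ] [ 8.78710240e-01  1.53492575e-01 -7.71670439e-01  4.44089210e-16
 -6.45633312e-01  7.39051525e-01]
-1 -30 [399.35988765 163.89251472  45.        ] [ 8.49832020e-01  1.75345910e-01 -7.42142042e-01  4.44089210e-16
 -6.53308375e-01  7.67929745e-01]
-1 -20 [409.34886092 164.36199646  45.        ] [ 8.31642116e-01  1.89663244e-01 -7.22296973e-01  4.44089210e-16
 -6.58836110e-01  7.86119649e-01]
-1 60 [489.26064704 168.11785041  45.        ] [ 7.10785681e-01  2.99020018e-01 -5.58759714e-01  4.44089210e-16
 -7.13016596e-01  9.06976084e-01]
[ 0.87871024 -0.05591231 -0.56615927  0.         -1.06054936  0.73905153]
```

```bash
python3 - <<'E'
from h import *
F=SL['red']-63*RX; F[2]=45; q=quat((0,0,-1),RY)
bot.line_to(bot.read_state()['tcp_pos']+EZ*40,velocity=250)
bot.move_gripper(0,force=20)
bot.move_ptp(F-40*RX+EZ*170,q); bot.line_to(F-40*RX,velocity=200); st('pre')
bot.line_to(F-16*RX,velocity=100)
k=-16; prev=0
while k<85:
    k+=3; bot.line_to(F+k*RX,velocity=30); s=bot.read_state(); f=s['contact_force']@RX; print(k,round((s['tcp_pos']-F)@RX,1),round(f,1))
    if f<-14: break
shot('side','s9'); shot('top','t9'); st('end')
b=cv2.imread('pics/s9.png')[150:350,170:490]; a=cv2.imread('pics/t9.png')[100:300,100:420]; cv2.imwrite('pics/v9.png',np.hstack([cv2.resize(a,(400,250)),cv2.resize(b,(400,250))]))
E
```

```text
pre t 36.48 tcp [389.9 163.8  45.6] F [0.1 0.2 0.3] M [ 0.08 -0.16 -0.03] w 0.3 ff 0.0
-13 -13.1 0.4
-10 -10.0 -1.0
-7 -7.4 -2.8
-4 -4.4 -3.0
-1 -1.3 -3.4
2 1.7 -3.3
5 4.8 -3.3
8 7.9 -3.2
11 10.9 -3.7
14 14.0 -3.2
17 17.0 -3.5
20 20.1 -2.6
23 23.1 -2.3
26 26.1 -2.1
29 29.1 -2.8
32 32.1 -3.4
35 35.1 -3.0
38 38.1 -3.6
41 41.1 -2.9
44 44.1 -3.2
47 47.1 -3.1
50 50.1 -2.5
53 52.2 -7.9
56 52.2 -23.1
end t 42.98 tcp [481.5 167.4  44.8] F [-23.7   7.6  13.5] M [2.72 8.29 0.09] w 0.4 ff 11.7
```

View pics/v9.png

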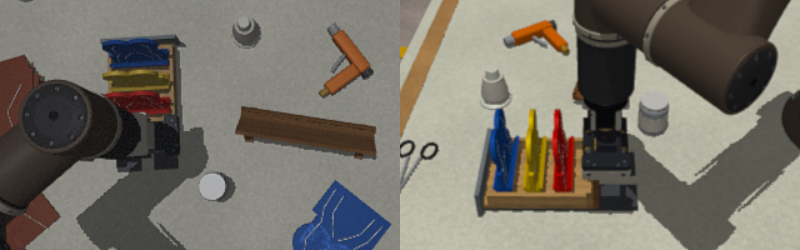

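The rack is against its stop (hard stop at 52 mm of travel) and all three templates are standing. I'll back off, check and hand in.

```bash
python3 - <<'E'
from h import *
p=bot.read_state()['tcp_pos']
bot.line_to(p-50*RX,velocity=60); bot.line_to(p-50*RX+EZ*170,velocity=200); bot.pause(.5); st('clear'); shot('side','s10')
b=cv2.imread('pics/s10.png')[150:350,170:490]; cv2.imwrite('pics/v10.png',cv2.resize(b,(640,400)))
E
```

```text
clear t 45.52 tcp [431.5 165.  214.6] F [-0.7  0.3  0.1] M [ 0.01 -0.16 -0.  ] w 0.6 ff 0.0
```

View pics/v10.png

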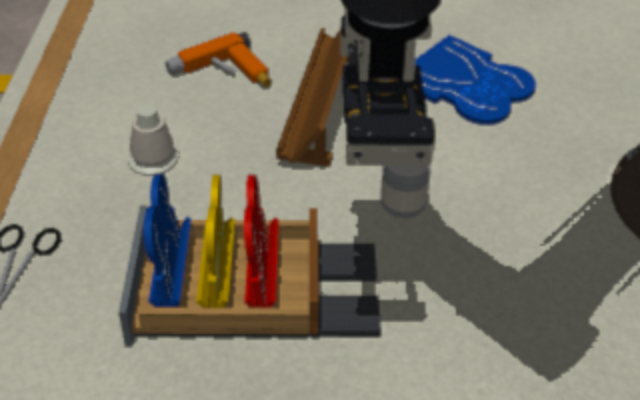

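The rack is home against the grey stop (130,270). Blue, yellow and red stand in their own slots at columns 165, 215 and 262, and the arm is clear.

```bash
python3 -c "
from plant import bot
print(bot.close_job())"
```

```text
the job is handed in; nothing more can be done
None
```

All three templates stand in their own-colour slots, the rack is pushed home against its stop, and the cone, can and gun were left alone; I handed the job in about 46 s into the 72 s limit, and no verdict was returned.

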